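# Weigh the hardware pots in hand and empty the loaded one

### The arm

A 7-joint arm with a two-finger parallel gripper is mounted at the origin on the work surface. World frame = base frame: x ahead of the robot, y to its left, z up, the work surface at z = 0. Lengths are in mm, angles in rad, forces in N, time in s.
With the tool pointing down it reaches from about 400 to 850 mm from the base axis. Payload 10.4 kg.
Tool frame: the origin (TCP) lies midway between the tips of the shut fingers; the grasp point (between the pads) lies robot.grip_point_offset behind it (robot.grip_point_offset is the distance from the TCP to the grasp point, in mm); z points along the fingers, y is the line along which they close (so a half turn about z gives the same grasp; the last joint's range is limited). The gripper opens to 87 mm and grips with 3 to 60 N. Pads are 19 mm wide; open, the fingers measure 117 mm over their backs; the gripper's body (75 mm by 190 mm) begins 51 mm behind the grasp point.
Start: joints at [-1.28, 0.332, -0.065, 1.46, 0.022, 1.35, -0.088], TCP at [192.909, 594.507, 222.576] pointing down, gripper open.
Joint ranges: [-2.6, 2.6], [-0.5, 2.12], [-1.47, 1.34], [0.16, 2.42], [-1.27, 4.41], [0.06, 2.06], [-2.6, 2.6]. Speed limits (rad/s): [2.22, 2.22, 2.79, 2.79, 3.14, 3.14, 3.14].

### API

Orientations are given as a unit quaternion [x, y, z, w].
In Python, from workcell import robot gives the robot as it stands.
- The arm moves only by the tool move_arm, never from a script. Its argument "series" is a list of rows, each an object with "xyz": the shift along the tool's x, y, z in mm, a list of three; "rot": the turn, a rotation vector about the tool's x, y, z in rad, a list of three. A call has 1 to 10 rows; each row is the pose to reach, as a shift and turn from the pose commanded when the call began, along the tool's axes at that moment; what a row does not reach only later rows make up. A row lasts 1/12 s, in which the tool goes at most 41.7 mm and 7.16 degrees, less where a joint would pass 70% of its speed; a pose out of reach is approached as far as the arm can. A call with a gripper value outside its range is refused whole. "grip" is the opening, from 0 (shut) to 1 (fully open), set as the call begins (left out, the last holds). The fingers move at their own pace and stop on an object; the grip force is fixed at half the most. Time passes only in rows, so rows that repeat a pose let the fingers close. It gives the time, the measured TCP pose, the force, the opening and the grip force at its end, in the units of the state.
- robot.get_state(): the state, without advancing time (a new reading comes with each control period).
- robot.grab_frame(name): name is "side" or "top"; returns the picture (420x560x3 uint8, red, green, blue); there is no depth.
- robot.get_calibration(name): a dict with "fx", "fy", "cx", "cy" (pixels), "k1" (the pictures are not rectified: a ray, as slopes to the right and down, at radius r is drawn at 1 + k1 r^2 times it, then the intrinsics apply), "rvec" (rotation vector, rad) and "tvec" (3), from world to camera coordinates, as OpenCV has them. Camera axes: x right, y down, z forward; pixel columns grow to the right and rows downward; lengths in mm; the calibration is good to about 2 mm. A picture is of the moment at which its call begins. get_calibration takes no time and is no camera call.
- robot.hand_in(): hands the job in; it is judged then, once.
Trained networks look in the newest picture that a camera, given by its name, has taken for a name from the list of things; names that differ only in an ending like _2 or _b are one class to them, and where a whole thing is asked for, a point or a joint stands for the part that bears it (a point fixed in the world has none). Each returns a list of dicts, best first, with "score" (0 to 1); they miss things now and then, are a little off and sometimes report something else, mostly with a low value. They report only what shows in the picture. A call takes as long as a camera call. They do not tell look-alikes from the thing itself.
- robot.trace(name, camera): "pixels" (420x560 bool, what is visible of it) and "location" ([column, row] in pixels, amid what is visible of it).
- robot.mark_of(name, camera): "location" ([column, row] in pixels: a listed point, or the origin of a listed thing).
The state is a dict: "clock": time; "joints": joint angles; "dq": joint speeds; "tau": joint torques, N m; "eef_pos": TCP position; "eef_rot": TCP orientation; "wrist_force": force on the tool from outside, world axes, zero at the start; "torque": the same for the moment, N m; "finger_gap": opening from 0.0 (shut) to 1.0 (fully open); "gripper_force": force on a finger pad.
Only numpy, scipy, OpenCV 4.12 (cv2) and the standard library are available. Lean on these libraries where they do the work, as an engineer would, in place of code of your own. Each camera call takes 0.05 s, during which the arm holds its last target. There are 200 camera calls.

### The job

The three hooded pots in the caddy look alike, but only one of them still has a heavy brass ball foot inside, which can only be felt by lifting them. Find that pot, take it out of the caddy and tip its brass foot out into the felt-lined tray; never tip a pot that has no brass foot. At the end all three pots stand upright on the bench or in the caddy, none of them in the tray, and the other things on the bench have been left alone.

Things in the scene. Friction and masses are not known exactly. Their poses are not given: they have to be found in the camera images.
- pot_a_mid (a point): Pot A, in the caddy, one of three alike: dark-blue metal, 97 mm high, 50 mm wide (y) with flat parallel sides to grasp. Open only high on its front (+x), under a jutting roof, so its inside is hidden. This point: 50 mm above the underside, on the mid-plane, 22 mm ahead of the upright back. z up, +x out of the opening. Foot reaches 34 mm ahead of this point, roof 71 mm, lip 37 mm (62 mm up).
- pot_b_mid (a point): Pot B: as pot A, same size, point and axes. All three: with no brass foot inside a pot weighs 120 to 165 g, with one 210 to 285 g. The foot is a loose smooth 28 mm brass ball, resting low at the front, behind the front wall that leans outward by 14 deg.
- pot_c_mid (a point): Pot C: as pot A, same size, point and axes. To empty any pot tip it forward about its y axis, top towards its +x: the ball rolls out at the lip once the tilt passes about 80 deg; 85 to 95 deg is good. It then drops out about 25 mm (measured level, towards where the pot's top now points) from this point. Grip near 70 mm up to keep the hand clear of the roof.
- caddy: fixed plywood caddy; pots stand 100 mm apart along its y, openings to its +x. Origin on the bench below the middle pot. Board 8 mm thick, to 100 mm ahead; back board 38 to 50 mm behind, 104 mm high: no room to lean a gripper back, so lift pots straight up; strips between bays 18 mm high. One pot (any) holds a brass foot; each other has only a 10 g foam ball in it, which must stay in.
- tray: fixed open wooden tray lined with green felt, 180 mm (x) by 220 mm (y) outside, 45 mm high, walls 6 mm, floor 6 mm; origin at the centre of its underside, on the bench; z is up.
- tape: bystander: roll of amber tape lying flat, 100 mm across, 36 mm high; origin at the centre of its underside.
- glue: bystander: yellow glue bottle, 52 mm across, 130 mm high, standing; origin at the centre of its underside.
- corner: bystander: sample frame corner of dark wood with a gilt edge, two arms of 100 mm at right angles, 29 mm high, lying; origin at the outer corner, on the bench.
Not all that is in view belongs to the job. What is shaped like the part that bears pot_a_mid but green or pink is not meant. What is shaped like the part that bears pot_c_mid but green is not meant.

How it is judged:
By the outcome, as a careful person would: the job done as asked, in the order asked, and still so for the second after the job is handed in, with the robot touching nothing.
It also fails if it takes over 69 s, if anything falls off the work surface, if the arm or the gripper's body presses on something with over 40 N, if the wrist force passes 120 N, or if a joint passes its speed limit or range.

## Working session

There is one attempt and no reset: what is moved stays moved. The work goes in short steps, Python scripts to look and compute and a tool call to move; the robot and the scene stay as the last step left them, time stands still between calls to the robot, and variables do not carry over. Pictures are saved under pics/ and viewed, at most 10 in all, crops included, and the job is handed in when it is done.

Besides the shell and the picture viewer there is one more tool, called after "Request:" in YAML: its name, and indented under it one key for each argument. move_arm: Moves the arm, as the interface text tells. Its arguments: {"type":"object","properties":{"series":{"type":"array","items":{"type":"object","properties":{"xyz":{"type":"array","items":{"type":"number"}},"rot":{"type":"array","items":{"type":"number"}}}}},"grip":{"type":"number"}},"required":["series"]}

```bash
mkdir -p pics
cat > h.py <<'E'
import numpy as np, cv2
from scipy.spatial.transform import Rotation as R
from workcell import robot
def cam(n):
    c=robot.get_calibration(n); return c,R.from_rotvec(c["rvec"]).as_matrix(),np.array(c["tvec"],float)
def ray(n,p):
    c,M,t=cam(n); d=np.array([(p[0]-c["cx"])/c["fx"],(p[1]-c["cy"])/c["fy"]]); u=d.copy()
    for _ in range(20): u=d/(1+c["k1"]*(u@u))
    v=M.T@np.array([u[0],u[1],1]); return -M.T@t, v/np.linalg.norm(v)
def onz(n,p,z):
    o,v=ray(n,p); return o+v*(z-o[2])/v[2]
def proj(n,X):
    c,M,t=cam(n); q=M@np.array(X,float)+t; u=q[:2]/q[2]; u=u*(1+c["k1"]*(u@u))
    return u*[c["fx"],c["fy"]]+[c["cx"],c["cy"]]
def tri(p,q):
    (o,v),(a,b)=ray("side",p),ray("top",q)
    s=np.linalg.lstsq(np.stack([v,-b],1),a-o,rcond=None)[0]; A=o+s[0]*v;B=a+s[1]*b
    return (A+B)/2,np.linalg.norm(A-B)
def save(n,f): cv2.imwrite(f,robot.grab_frame(n)[:,:,::-1])
E
python3 - <<'E'
from h import *
for n in("side","top"):
    save(n,f"pics/{n}0.png")
    print(n,"cam at",ray(n,(280,210))[0].round())
    for k in("pot_a_mid","caddy","tray","tape","glue","corner"):
        for d in robot.mark_of(k,n): print(k,round(d["score"],2),np.round(d["location"],1),onz(n,d["location"],58 if "pot" in k else 0).round())
print(robot.grip_point_offset,robot.get_state())
E
```

```text
side cam at [ 161. -966.  715.]
pot_a_mid 0.66 [440.8 259.4] [ 817. -252.   58.]
pot_a_mid 0.65 [393.6 334.9] [ 595. -412.   58.]
pot_a_mid 0.64 [372.1 283.8] [ 633. -268.   58.]
caddy 0.65 [325.9 315.1] [ 535. -260.    0.]
tray 0.86 [248.7 201.4] [539. 249.   0.]
tape 0.94 [349.2 223.9] [746.  36.   0.]
glue 0.96 [392.6 260.4] [ 764. -147.    0.]
corner 0.64 [202.6 176.3] [455. 454.  -0.]
top cam at [ 520.   41. 1119.]
pot_a_mid 0.74 [409.1 172.3] [ 639. -261.   58.]
pot_a_mid 0.72 [403.  102.1] [ 814. -242.   58.]
pot_a_mid 0.58 [465.2 190.6] [ 597. -402.   58.]
caddy 0.7 [401.3 212.8] [ 538. -259.    0.]
tray 0.64 [209.3 207.4] [539. 244.   0.]
tray 0.54 [291.6 130.6] [747.  34.   0.]
tray 0.25 [400.9 217.5] [ 526. -258.    0.]
tape 0.61 [289.2 130.5] [747.  40.   0.]
glue 0.72 [357.1 123.4] [ 771. -138.    0.]
corner 0.87 [133.  238.7] [452. 442.   0.]
18.700000000000003 {'clock': 0.7, 'joints': array([-1.27958424,  0.33218544, -0.06471144,  1.46010799,  0.02161031,
        1.34991334, -0.08852279]), 'dq': array([-0.00044646,  0.00034045,  0.00150711, -0.00014973, -0.00155349,
       -0.000737  ,  0.00029508]), 'tau': array([ 6.06641388e-04, -6.22914934e+01,  2.50742643e-02, -3.90070975e+01,
       -6.09580893e-02,  3.16864857e-02,  7.82361371e-05]), 'eef_pos': array([192.91347867, 594.49709614, 222.58083859]), 'eef_rot': array([1.56266123e-01, 9.87714988e-01, 4.06608356e-05, 6.34010037e-07]), 'wrist_force': array([-0.26436053,  0.16999238,  0.03818175]), 'torque': array([-0.02387373, -0.046213  , -0.00545163]), 'gripper_force': 0.0, 'finger_gap': 0.9965591460597295}
```

View pics/side0.png

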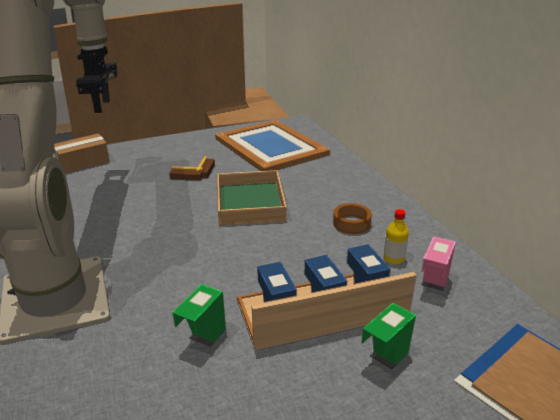

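View pics/top0.png

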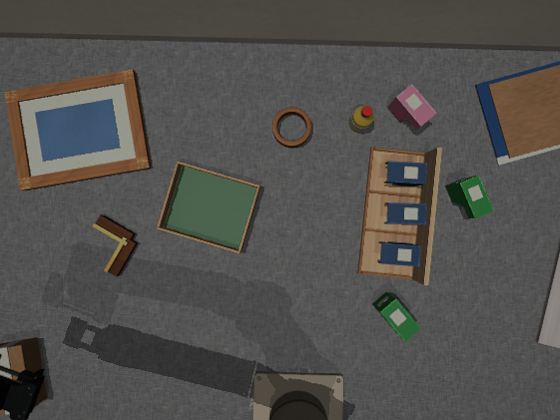

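The side view shows the three blue pots in the caddy, with tops near (277,282), (325,273) and (368,264). The green (200,315; 388,335) and pink (438,262) look-alikes stand outside it. The top view shows the pots at (406,173), (408,214) and (401,254), opening to image left (+y), and the tray at (210,207).

```bash
python3 - <<'E'
from h import *
print([a for a in dir(robot) if a[0]!='_'])
for n in("side","top"):
    robot.grab_frame(n)
    for k in("pot_b_mid","pot_c_mid"):
        for d in robot.mark_of(k,n): print(n,k,round(d["score"],2),np.round(d["location"],1),onz(n,d["location"],58).round())
im=robot.grab_frame("top"); hsv=cv2.cvtColor(im,cv2.COLOR_RGB2HSV)
m=cv2.inRange(hsv,(100,100,30),(125,255,255)); m[:, :355]=0; m[:,432:]=0; m[:145]=0
m=cv2.morphologyEx(m,cv2.MORPH_CLOSE,np.ones((13,13)))
for c in cv2.findContours(m,0,1)[0]:
    if cv2.contourArea(c)<100: continue
    P=np.array([onz("top",p[0],97)[:2] for p in c],np.float32); print("roof",cv2.minAreaRect(P), P.min(0),P.max(0))
# caddy back board top edges z=104, tray rim z=45
for p in((440,150),(428,283),(433,150)): print("board",p,onz("top",p,104).round())
for p in((177,163),(260,185),(241,251),(159,228)): print("tray",p,onz("top",p,45).round())
E
python3 - <<'E'
import cv2
im=cv2.imread("pics/top0.png"); cv2.imwrite("pics/crop1.png",cv2.resize(im[140:290,345:455],None,fx=4,fy=4,interpolation=cv2.INTER_CUBIC))
E
```

```text
['PlanningError', 'get_calibration', 'get_state', 'grab_frame', 'grip_point_offset', 'hand_in', 'mark_of', 'trace']
side pot_b_mid 0.84 [329.9 295.7] [ 537. -269.   58.]
side pot_c_mid 0.67 [279.3 303.5] [ 435. -254.   58.]
side pot_c_mid 0.63 [207.1 313.8] [ 297. -232.   58.]
top pot_c_mid 0.75 [405.2 251.1] [ 443. -255.   58.]
top pot_c_mid 0.62 [387.4 308. ] [ 301. -214.   58.]
roof ((439.12969970703125, -232.0729217529297), (92.46833801269531, 49.78722381591797), 87.06635284423828) [ 412.7618  -277.76807] [ 464.32834 -184.6909 ]
roof ((535.5598754882812, -244.4265899658203), (92.4544906616211, 48.296085357666016), 89.4300537109375) [ 511.07162 -290.4394 ] [ 559.9283  -198.43336]
roof ((633.3377075195312, -243.86422729492188), (92.4494400024414, 49.97652053833008), 89.20004272460938) [ 608.39233 -290.3003 ] [ 658.55524 -197.3381 ]
board (440, 150) [ 689. -321.  104.]
board (428, 283) [ 372. -298.  104.]
board (433, 150) [ 688. -304.  104.]
tray (177, 163) [649. 321.  45.]
tray (260, 185) [598. 110.  45.]
tray (241, 251) [431. 153.  45.]
tray (159, 228) [484. 361.  45.]
```

View pics/crop1.png

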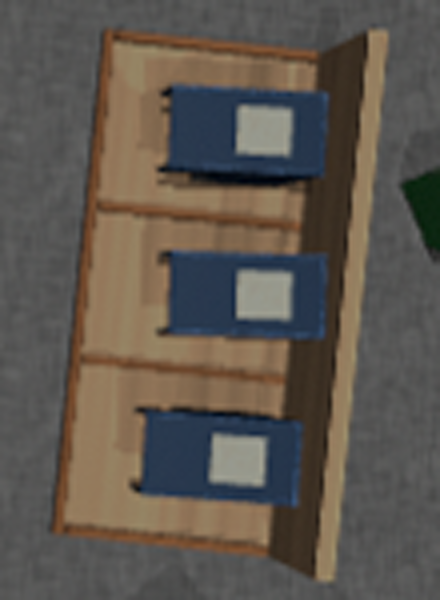

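```bash
cat >> h.py <<'E'
def rel(pos,yd,tilt=0):
    """tool delta to TCP pos with tool y at azimuth yd (deg), tilt: turn about the pot y (pot x = tool-y az + 90 if yd~0), deg, top toward pot +x"""
    s=robot.get_state(); A=R.from_quat(s["eef_rot"]); y=np.array([np.cos(np.radians(yd)),np.sin(np.radians(yd)),0]); z=np.array([0,0,-1.])
    T=R.from_matrix(np.stack([np.cross(y,z),y,z],1)); px=np.array([-y[1],y[0],0])  # pot +x is 90deg ccw of tool y
    T=R.from_rotvec(np.radians(tilt)*np.cross([0,0,1],px))*T
    d=A.inv().apply(np.array(pos)-s["eef_pos"]); r=(A.inv()*T).as_rotvec()
    print("t",s["clock"],"pos",s["eef_pos"].round(1),"xyz",d.round(1),"rot",r.round(3),"rows",np.linalg.norm(d)/41.7,np.linalg.norm(r)/.125)
    print(" j",s["joints"].round(3),"F",s["wrist_force"].round(2),"gap",s["finger_gap"],"gf",s["gripper_force"])
    with open("log.txt","a") as f: f.write(repr([list(map(float,s[k])) for k in("joints","eef_pos","eef_rot")])+"\n")
    return d,r
E
python3 -c "
from h import *
rel((500,150,250),-0.8)"
```

```text
t 1.05 pos [192.9 594.5 222.6] xyz [-429.3 -328.   -27.4] rot [ 0.    -0.     1.271] rows 12.972280853466858 10.167874274729002
 j [-1.28   0.332 -0.065  1.46   0.022  1.35  -0.088] F [-0.25  0.07 -0.25] gap 0.9999939448832484 gf 0.0
```

Request:
move_arm:
  series:
    - {"xyz": [-429,-328,-27],"rot": [0,0,1.27]}
    - {"xyz": [-429,-328,-27],"rot": [0,0,1.27]}
    - {"xyz": [-429,-328,-27],"rot": [0,0,1.27]}
    - {"xyz": [-429,-328,-27],"rot": [0,0,1.27]}
    - {"xyz": [-429,-328,-27],"rot": [0,0,1.27]}
    - {"xyz": [-429,-328,-27],"rot": [0,0,1.27]}
    - {"xyz": [-429,-328,-27],"rot": [0,0,1.27]}
    - {"xyz": [-429,-328,-27],"rot": [0,0,1.27]}
    - {"xyz": [-429,-328,-27],"rot": [0,0,1.27]}
    - {"xyz": [-429,-328,-27],"rot": [0,0,1.27]}
  grip: 1

```text
clock: 1.88
eef_pos: [430.1, 250.2, 243.8]
eef_rot: [0.707, 0.707, 0.0, -0.0]
wrist_force: [0.7, 0.7, 0.0]
finger_gap: 1.001
gripper_force: 0.0
```

```bash
python3 -c "
from h import *
rel((535.2,-266.7,220),-0.6)"
```

```text
t 1.8833 pos [430.1 250.2 243.8] xyz [-517.   104.6   23.4] rot [ 0.    -0.001  0.011] rows 12.662053028296427 0.09176774235765454
 j [-0.912  0.028  0.301  1.773 -0.009  1.341 -0.608] F [0.68 0.68 0.05] gap 1.0007830917449692 gf 0.0
```

Request:
move_arm:
  series:
    - {"xyz": [-517,105,23],"rot": [0,0,0.011]}
    - {"xyz": [-517,105,23],"rot": [0,0,0.011]}
    - {"xyz": [-517,105,23],"rot": [0,0,0.011]}
    - {"xyz": [-517,105,23],"rot": [0,0,0.011]}
    - {"xyz": [-517,105,23],"rot": [0,0,0.011]}
    - {"xyz": [-517,105,23],"rot": [0,0,0.011]}
    - {"xyz": [-517,105,23],"rot": [0,0,0.011]}
    - {"xyz": [-517,105,23],"rot": [0,0,0.011]}
    - {"xyz": [-517,105,23],"rot": [0,0,0.011]}
    - {"xyz": [-517,105,23],"rot": [0,0,0.011]}

```text
clock: 2.72
eef_pos: [515.2, -157.3, 225.6]
eef_rot: [0.708, 0.706, 0.001, 0.0]
wrist_force: [1.1, 1.1, 0.3]
finger_gap: 1.002
gripper_force: 0.0
```

```bash
python3 -c "
from h import *
rel((535.2,-266.7,180),-0.6)"
```

```text
t 2.7167 pos [ 515.2 -157.3  225.6] xyz [-109.3   20.4   45.6] rot [ 0.001 -0.     0.007] rows 2.8820884270934606 0.05645630806616283
 j [-0.454  0.152  0.743  1.721 -0.107  1.308  0.308] F [1.07 1.13 0.31] gap 1.0015618664528443 gf 0.0
```

Request:
move_arm:
  series:
    - {"xyz": [-109,20,46],"rot": [0,0,0.007]}
    - {"xyz": [-109,20,46],"rot": [0,0,0.007]}
    - {"xyz": [-109,20,46],"rot": [0,0,0.007]}
    - {"xyz": [-109,20,46],"rot": [0,0,0.007]}
    - {"xyz": [-109,20,76],"rot": [0,0,0.007]}
    - {"xyz": [-109,20,106],"rot": [0,0,0.007]}
    - {"xyz": [-109,20,126],"rot": [0,0,0.007]}
    - {"xyz": [-109,20,146],"rot": [0,0,0.007]}
    - {"xyz": [-109,20,166],"rot": [0,0,0.007]}
    - {"xyz": [-109,20,166],"rot": [0,0,0.007]}

```text
clock: 3.55
eef_pos: [532.6, -263.1, 55.6]
eef_rot: [0.711, 0.703, -0.001, -0.002]
wrist_force: [-0.2, -0.2, -0.8]
finger_gap: 0.996
gripper_force: 0.0
```

```bash
python3 -c "
from h import *
rel((535.2,-266.7,59.3),-0.6)
save('side','pics/s1.png')
F=[]
for i in range(8): robot.grab_frame('top'); F.append(robot.get_state()['wrist_force'])
print(np.mean(F,0),np.std(F,0))"
```

```text
t 3.55 pos [ 532.6 -263.1   55.6] xyz [-3.6  2.6 -3.7] rot [-0.005 -0.002 -0.   ] rows 0.13851689368934758 0.043910977845714884
 j [-0.179  0.498  0.712  1.752 -0.37   1.036  0.656] F [-0.19 -0.21 -0.84] gap 0.9956905386800954 gf 0.0
[0.33652057 0.06235591 0.31432755] [0.68491243 0.66346055 0.66318435]
```

View pics/s1.png

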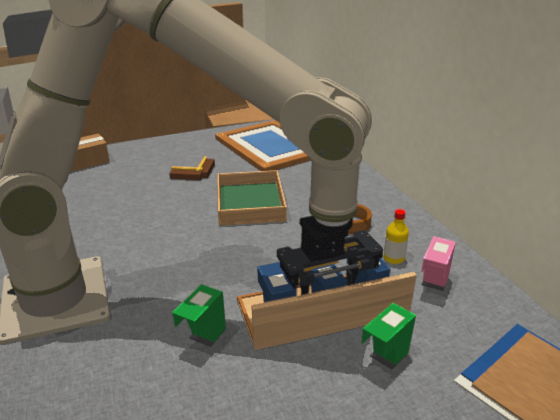

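The gripper straddles the middle pot at (325,265), with the fingers clear of its neighbours. Next I close and lift.

Request:
move_arm:
  series:
    - {"xyz": [-2,0,-2]}
    - {"xyz": [-2,0,-2]}
    - {"xyz": [-2,0,-2]}
    - {"xyz": [-2,0,-2]}
    - {"xyz": [-2,0,-2]}
    - {"xyz": [-2,0,-2]}
    - {"xyz": [-2,0,-2]}
  grip: 0.3

```text
validation failed for argument at $.se...
```

Request:
move_arm:
  series:
    - {"xyz": [0,0,-10]}
    - {"xyz": [0,0,-25]}
    - {"xyz": [0,0,-40]}
    - {"xyz": [0,0,-40]}
    - {"xyz": [0,0,-40]}
    - {"xyz": [0,0,-40]}

```text
validation failed for argument at $.se...
```

```bash
python3 -c "
from h import *
rel((535.2,-266.7,59.3),-0.6)
F=[]
for i in range(20): robot.grab_frame('top'); s=robot.get_state(); F.append(np.r_[s['wrist_force'],s['torque']])
print(np.mean(F,0),np.std(F,0), np.round(F,1)[:,2])"
```

```text
t 4.0 pos [ 535.1 -264.4   60. ] xyz [-2.3  0.2  0.7] rot [ 0.001  0.    -0.   ] rows 0.05640283619593666 0.010492081266018168
 j [-0.18   0.494  0.715  1.748 -0.369  1.037  0.655] F [-0.05 -0.    0.64] gap 1.000776751668831 gf 0.0
[ 0.08643231 -0.03142386 -0.14926485 -0.10043551  0.04633926 -0.00839858] [0.62392783 0.53362293 0.45366342 0.03878987 0.02945006 0.02289959] [-0.9 -0.4  0.2 -0.3 -0.2 -0.7  0.  -1.  -0.1  0.  -0.2 -0.3  1.  -0.3
 -0.2 -0.5  0.1  0.3  0.4  0.2]
```

Request:
move_arm:
  series:
    - {"xyz": [-2,0,0],"rot": [0,0,0]}
    - {"xyz": [-2,0,0],"rot": [0,0,0]}
    - {"xyz": [-2,0,0],"rot": [0,0,0]}
    - {"xyz": [-2,0,0],"rot": [0,0,0]}
    - {"xyz": [-2,0,0],"rot": [0,0,0]}
    - {"xyz": [-2,0,0],"rot": [0,0,0]}
    - {"xyz": [-2,0,0],"rot": [0,0,0]}
  grip: 0.3

```text
clock: 5.58
eef_pos: [534.7, -266.3, 59.2]
eef_rot: [0.711, 0.703, 0.0, 0.0]
wrist_force: [0.8, -0.5, -1.5]
finger_gap: 0.576
gripper_force: 30.0
```

Request:
move_arm:
  series:
    - {"xyz": [0,0,-10],"rot": [0,0,0]}
    - {"xyz": [0,0,-25],"rot": [0,0,0]}
    - {"xyz": [0,0,-40],"rot": [0,0,0]}
    - {"xyz": [0,0,-40],"rot": [0,0,0]}
    - {"xyz": [0,0,-40],"rot": [0,0,0]}
    - {"xyz": [0,0,-40],"rot": [0,0,0]}

```text
clock: 6.08
eef_pos: [534.3, -266.1, 98.7]
eef_rot: [0.711, 0.703, 0.0, -0.0]
wrist_force: [0.7, -0.0, -2.3]
finger_gap: 0.57
gripper_force: 30.0
```

```bash
cat > w.py <<'E'
from h import *
rel((535.2,-266.7,59.3),-0.6)
F=[]
for i in range(20): robot.grab_frame('top'); s=robot.get_state(); F.append(np.r_[s['wrist_force'],s['torque']])
print(np.mean(F,0),np.std(F,0), np.round(F,1)[:,2])
E
python3 w.py
```

```text
t 6.0833 pos [ 534.3 -266.1   98.7] xyz [-0.6  0.9 39.4] rot [-0. -0. -0.] rows 0.9454605152526626 0.006119206965831363
 j [-0.199  0.448  0.741  1.716 -0.333  1.108  0.633] F [ 0.7  -0.   -2.32] gap 0.5696728165687922 gf 29.973451865371317
[-8.68529958e-04  4.18182333e-03 -1.48666100e+00 -1.00602745e-01
  3.74918822e-02 -1.15055569e-03] [0.59568828 0.47444481 0.46794343 0.02978739 0.02322607 0.02927876] [-2.2 -1.5 -2.  -1.7 -1.7 -1.  -1.1 -1.6 -2.  -2.3 -2.1 -0.7 -1.  -1.2
 -1.2 -1.5 -0.9 -1.5 -1.7 -0.8]
```

Request:
move_arm:
  series:
    - {"xyz": [0,0,20],"rot": [0,0,0]}
    - {"xyz": [0,0,34],"rot": [0,0,0]}
    - {"xyz": [0,0,39],"rot": [0,0,0]}
    - {"xyz": [0,0,39.5],"rot": [0,0,0]}
    - {"xyz": [0,0,39.5],"rot": [0,0,0]}

```text
clock: 7.5
eef_pos: [534.2, -266.4, 59.3]
eef_rot: [0.711, 0.703, -0.0, -0.0]
wrist_force: [0.4, 0.5, -1.5]
finger_gap: 0.571
gripper_force: 30.0
```

Request:
move_arm:
  series:
    - {"xyz": [0,0,0],"rot": [0,0,0]}
    - {"xyz": [0,0,0],"rot": [0,0,0]}
    - {"xyz": [0,0,0],"rot": [0,0,0]}
    - {"xyz": [0,0,0],"rot": [0,0,0]}
    - {"xyz": [0,0,0],"rot": [0,0,0]}
    - {"xyz": [0,0,-30],"rot": [0,0,0]}
    - {"xyz": [0,0,-65],"rot": [0,0,0]}
    - {"xyz": [0,0,-100],"rot": [0,0,0]}
    - {"xyz": [0,0,-110],"rot": [0,0,0]}
  grip: 1

```text
clock: 8.25
eef_pos: [536.3, -267.8, 174.9]
eef_rot: [0.711, 0.703, 0.001, 0.003]
wrist_force: [0.5, -0.4, -0.3]
finger_gap: 0.995
gripper_force: 0.0
```

```bash
python3 -c "
from h import *
rel((438.5,-254.5,170),-2.9)
rel((632.1,-266.1,170),-.8)"
```

```text
t 8.25 pos [ 536.3 -267.8  174.9] xyz [ 12.2 -97.9   4.3] rot [0.006 0.002 0.039] rows 2.368790922000537 0.3161095772208366
 j [-0.233  0.369  0.781  1.637 -0.273  1.241  0.591] F [ 0.52 -0.43 -0.34] gap 0.9945367829006031 gf 0.0
t 8.25 pos [ 536.3 -267.8  174.9] xyz [ 2.8 95.8  5.5] rot [0.006 0.002 0.002] rows 2.3018316466528717 0.05418320236806075
 j [-0.233  0.369  0.781  1.637 -0.273  1.241  0.591] F [ 0.52 -0.43 -0.34] gap 0.9945367829006031 gf 0.0
```

Request:
move_arm:
  series:
    - {"xyz": [12,-96,0],"rot": [0,0,0.039]}
    - {"xyz": [12,-96,0],"rot": [0,0,0.039]}
    - {"xyz": [12,-96,0],"rot": [0,0,0.039]}
    - {"xyz": [12,-96,0],"rot": [0,0,0.039]}
    - {"xyz": [12,-96,30],"rot": [0,0,0.039]}
    - {"xyz": [12,-96,60],"rot": [0,0,0.039]}
    - {"xyz": [12,-96,85],"rot": [0,0,0.039]}
    - {"xyz": [12,-96,105],"rot": [0,0,0.039]}
    - {"xyz": [12,-96,110],"rot": [0,0,0.039]}
    - {"xyz": [12,-96,110],"rot": [0,0,0.039]}

```text
clock: 9.08
eef_pos: [438.2, -253.2, 58.6]
eef_rot: [0.725, 0.689, -0.001, -0.001]
wrist_force: [-0.4, 0.1, 0.8]
finger_gap: 0.996
gripper_force: 0.0
```

Request:
move_arm:
  series:
    - {"xyz": [0,0,0],"rot": [0,0,0]}
    - {"xyz": [0,0,0],"rot": [0,0,0]}
    - {"xyz": [0,0,0],"rot": [0,0,0]}
    - {"xyz": [0,0,0],"rot": [0,0,0]}
    - {"xyz": [0,0,0],"rot": [0,0,0]}
    - {"xyz": [0,0,0],"rot": [0,0,0]}
    - {"xyz": [0,0,0],"rot": [0,0,0]}
  grip: 0.3

```text
clock: 9.67
eef_pos: [438.6, -253.3, 59.8]
eef_rot: [0.725, 0.689, 0.0, -0.0]
wrist_force: [-0.9, -0.3, 2.6]
finger_gap: 0.576
gripper_force: 29.9
```

Request:
move_arm:
  series:
    - {"xyz": [0,0,-10],"rot": [0,0,0]}
    - {"xyz": [0,0,-25],"rot": [0,0,0]}
    - {"xyz": [0,0,-40],"rot": [0,0,0]}
    - {"xyz": [0,0,-40],"rot": [0,0,0]}
    - {"xyz": [0,0,-40],"rot": [0,0,0]}
    - {"xyz": [0,0,-40],"rot": [0,0,0]}

```text
clock: 10.17
eef_pos: [438.5, -252.9, 99.2]
eef_rot: [0.724, 0.689, 0.0, -0.0]
wrist_force: [0.4, -0.8, -3.1]
finger_gap: 0.57
gripper_force: 29.9
```

```bash
python3 w.py
```

```text
t 10.1667 pos [ 438.5 -252.9   99.2] xyz [-9.  97.3 39.8] rot [-0.    -0.001 -0.039] rows 2.5297738161639893 0.31398097190534396
 j [-0.304  0.23   0.828  1.953 -0.196  1.041  0.561] F [ 0.42 -0.8  -3.05] gap 0.5701978229749737 gf 29.910701667540707
[ 0.05546418  0.15439535 -2.55796258 -0.11128854  0.05397067  0.00843038] [0.51117021 0.50888599 0.53784174 0.03265792 0.03479944 0.03470372] [-2.6 -2.9 -1.6 -1.5 -3.1 -2.6 -2.8 -2.5 -2.6 -2.3 -3.  -3.5 -2.8 -2.6
 -2.6 -2.3 -2.2 -3.6 -1.9 -2.1]
```

Pot C weighs about 245 g, while B weighed about 137 g, so C holds the brass foot. Next I fit the arm's kinematics from the logged states, to check whether tipping is reachable.

```bash
cat > kin.py <<'E'
from h import *
import itertools
from scipy.optimize import least_squares
L=[eval(l) for l in open("log.txt")]
def fk(q,p,s):
    a,b,d1,d2,d3,d4,e1,e2=p; off=[a,0,0,0,0,0,b]; M=R.identity(); x=np.zeros(3)
    tr={1:(0,0,d1),3:(e1,0,d2),5:(e2,0,d3),7:(0,0,d4)}
    x=np.array([0,0,d1.real])
    for i in range(7):
        M=M*R.from_euler("zyzyzyz"[i],s[i]*q[i]+off[i])
        if i==2:x=x+M.apply([e1,0,d2])
        if i==3:x=x+M.apply([-e1,0,0])
        if i==4:x=x+M.apply([e2,0,d3])
        if i==6:x=x+M.apply([0,0,d4])
    return x,M
def res(p,s,L=L):
    o=[]
    for q,x,r in L:
        X,M=fk(q,p,s); o+=list(X-np.array(x))+list(300*(M.inv()*R.from_quat(r)).as_rotvec())
    return np.array(o)
def fit():
    best=None
    for s3,s5,s7 in itertools.product([1,-1],repeat=3):
      for s1 in (-1,1):
       s=[s1,1,s3,1,s5,1,s7]
       for a in(0,): 
        for b in(0,1.57,3.14,-1.57):
         f=least_squares(res,[a,b,330,400,400,200,0,0],args=(s,L[::1]),max_nfev=15)
         if best is None or f.cost<best[0].cost: best=(f,s)
    f=least_squares(res,best[0].x,args=(best[1],)); return f,best[1]
if __name__=="__main__":
    f,s=fit(); print(f.cost,f.x.round(3),s,len(L)); np.save("p.npy",np.r_[f.x,s])
    print(np.abs(f.fun).reshape(-1,6).max(1).round(1))
E
python3 kin.py
```

```text
134.71655714448605 [-7.60000e-02  1.49500e+00  7.17467e+02  4.38016e+02  4.69788e+02
  8.16940e+02  2.35320e+01  2.91200e+00] [-1, 1, -1, 1, -1, 1, -1] 9
[2.6 7.5 4.4 4.2 4.2 3.4 2.5 2.5 4. ]
```

Run:
```python
from kin import *
s=[-1,1,-1,1,-1,1,-1]
def g(p): return np.array([res([0,np.pi/2,*p],s)]).ravel()
for fix in (None,0):
    h=(lambda p:g(p)) if fix is None else (lambda p:g([*p,0,0]))
    f=least_squares(h,[330,400,400,200,0,0] if fix is None else [330,400,400,200]); print(f.cost,f.x.round(1))
r=f.fun.reshape(-1,6); print(r.round(1))
```

```text
3115.094602823136 [ 389.9  376.1  528.8  482.   -37.1 -118.5]
3786.483481907863 [-1059.    346.9   531.6 -1080.4]
[[-44.6  19.4  10.3  -0.   -0.    0. ]
 [ -0.   52.6   3.7  -0.   -0.    0. ]
 [ 19.5  22.8   1.3   0.   -0.   -0. ]
 [ -5.9   8.3  -3.1  -0.   -0.   -0. ]
 [-14.5  11.   -3.   -0.   -0.   -0. ]
 [ -6.2   9.8  -2.1  -0.   -0.    0. ]
 [ -5.5  13.2   0.9  -0.   -0.   -0. ]
 [ -5.5  13.2   0.9  -0.   -0.   -0. ]
 [ 12.9  13.   -9.    0.   -0.    0. ]]
```

```bash
cat > kl.py <<'E'
from h import *
S=[-1,1,-1,1,-1,1,-1]
def frames(q):
    M=R.identity(); o=[M]
    for i in range(7):
        M=M*R.from_euler("zyzyzyz"[i],S[i]*q[i]+(np.pi/2 if i==6 else 0)); o.append(M)
    return o
# unknown: base z; in frame1:(x,y); frame3: x,y,z ; frame5: x,y,z (after j4: x); frame6: x,y ; frame7: z
COL=[(0,2),(1,0),(1,1),(3,0),(3,1),(3,2),(5,0),(5,1),(5,2),(6,0),(6,1),(7,2),(4,0)]
PRI=np.array([330,0,0,0,0,400,0,0,400,0,0,200,0.])
SIG=np.array([100,30,30,30,30,100,30,30,100,50,30,80,30.])
def row(q):
    f=frames(q); return np.stack([f[i].as_matrix()[:,k] for i,k in COL],1)
def fitl():
    L=[eval(l) for l in open("log.txt")]
    A=np.vstack([row(q) for q,_,_ in L]); b=np.hstack([x for _,x,_ in L])
    w=0.5; d=np.linalg.lstsq(np.vstack([A/w*SIG,np.eye(len(PRI))]),np.r_[(b-A@PRI)/w,0*PRI],rcond=None)[0]*SIG
    p=PRI+d; return p,(A@p-b)
if __name__=="__main__":
    p,r=fitl(); print(dict(zip(COL,p.round(1)))); print(np.abs(r).max(),r.round(1))
E
python3 kl.py
```

```text
{(0, 2): np.float64(222.5), (1, 0): np.float64(-0.1), (1, 1): np.float64(-22.1), (3, 0): np.float64(-0.1), (3, 1): np.float64(-23.3), (3, 2): np.float64(448.8), (5, 0): np.float64(0.6), (5, 1): np.float64(-0.1), (5, 2): np.float64(490.3), (6, 0): np.float64(-0.1), (6, 1): np.float64(-0.1), (7, 2): np.float64(315.4), (4, 0): np.float64(0.4)}
0.14615545731987822 [-0.   0.   0.   0.  -0.   0.   0.1 -0.  -0.   0.1 -0.   0.  -0.1  0.
  0.   0.  -0.  -0.  -0.1  0.  -0.  -0.1  0.  -0.  -0.   0.1  0. ]
```

```bash
cat > ik.py <<'E'
from kl import *
from scipy.optimize import least_squares
lo=np.array([-2.6,-.5,-1.47,.16,-1.27,.06,-2.6])+.05; hi=np.array([2.6,2.12,1.34,2.42,4.41,2.06,2.6])-.05
def pose(g,phi,tilt):
    ph=np.radians(phi); px=np.array([np.cos(ph),np.sin(ph),0]); y=np.array([px[1],-px[0],0]); z=np.array([0,0,-1.])
    T=R.from_matrix(np.stack([np.cross(y,z),y,z],1)); T=R.from_rotvec(np.radians(tilt)*np.cross([0,0,1],px))*T
    return np.array(g)+18.7*T.as_matrix()[:,2],T
def ik(q0,x,T,p):
    f=least_squares(lambda q:np.r_[row(q)@p-x,200*(T.inv()*frames(q)[7]).as_rotvec(),2*(q-q0)],np.clip(q0,lo,hi),bounds=(lo,hi))
    return f.x,np.abs(f.fun[:6]).max()
if __name__=="__main__":
    p,_=fitl(); q0=robot.get_state()["joints"]
    for dd in (0,100):
      p2=p.copy(); p2[0]+=dd; p2[11]+=dd
      for phi in (40,60,75,90,105,120,140):
        q=q0; e=[]
        for k in range(1,11):
            g=np.array([438.5,-253,118])*(1-k/10)+np.array([540,240,220])*k/10
            q,r=ik(q,*pose(g,87+(phi-87)*k/10,0),p2)
        for t in range(0,96,6):
            q,r=ik(q,*pose((540,240,220-t*1.0),phi,t),p2); e.append(r)
        print(dd,phi,np.round(e,0)[::3],e[-1].round(1),q.round(2))
E
python3 ik.py
```

```text
0 40 [ 0.  0.  0. 23. 56. 88.] 88.2 [-1.24  1.36  1.16  1.2  -0.07  2.01 -0.52]
0 60 [ 0.  0.  0.  0. 23. 45.] 45.0 [-1.3   1.53  1.29  1.15 -0.03  2.01 -0.3 ]
0 75 [0. 0. 0. 0. 0. 4.] 4.5 [-1.31  1.56  1.29  1.11  0.01  2.01 -0.27]
0 90 [0. 0. 0. 0. 0. 0.] 0.0 [-1.2   1.15  0.61  1.26  0.58  1.94 -0.68]
0 105 [0. 0. 0. 0. 0. 0.] 0.0 [-1.32  1.06  0.61  1.47  0.71  1.72 -0.73]
0 120 [0. 0. 0. 0. 0. 0.] 0.0 [-1.42  0.96  0.58  1.68  0.88  1.53 -0.83]
0 140 [0. 0. 0. 0. 0. 0.] 0.0 [-1.46  0.8   0.5   1.95  1.21  1.36 -1.03]
100 40 [ 0.  0.  0. 37. 77. 98.] 98.0 [-1.1   1.25  0.84  0.99 -0.1   2.01 -0.87]
100 60 [ 0.  0.  0. 11. 38. 71.] 70.7 [-1.29  1.52  1.12  0.96 -0.09  2.01 -0.51]
100 75 [ 0.  0.  0.  0. 14. 37.] 37.5 [-1.33  1.63  1.22  0.93 -0.08  2.01 -0.4 ]
100 90 [0. 0. 0. 0. 0. 0.] 0.2 [-1.33  1.62  1.09  0.89  0.08  2.01 -0.45]
100 105 [0. 0. 0. 0. 0. 0.] 0.0 [-1.34  1.3   0.56  1.19  0.58  1.84 -0.76]
100 120 [0. 0. 0. 0. 0. 0.] 0.0 [-1.47  1.18  0.51  1.48  0.72  1.63 -0.87]
100 140 [0. 0. 0. 0. 0. 0.] 0.0 [-1.56  1.01  0.4   1.83  1.02  1.44 -1.12]
```

Request:
move_arm:
  series:
    - {"xyz": [0,0,-20],"rot": [0,0,0]}
    - {"xyz": [0,0,-50],"rot": [0,0,0]}
    - {"xyz": [0,0,-80],"rot": [0,0,0]}
    - {"xyz": [0,0,-100],"rot": [0,0,0]}
    - {"xyz": [30,6,-103],"rot": [0,0,-0.03]}
    - {"xyz": [60,12,-103],"rot": [0,0,-0.08]}
    - {"xyz": [95,18,-103],"rot": [0,0,-0.13]}
    - {"xyz": [130,22,-103],"rot": [0,0,-0.18]}
    - {"xyz": [165,26,-103],"rot": [0,0,-0.23]}
    - {"xyz": [200,30,-103],"rot": [0,0,-0.28]}

```text
clock: 12.0
eef_pos: [478.6, -53.5, 202.9]
eef_rot: [0.62, 0.784, 0.0, 0.0]
wrist_force: [0.6, 0.1, -2.7]
finger_gap: 0.574
gripper_force: 29.9
```

```bash
python3 -c "
from h import *
rel((540,240,201.3),35)"
```

```text
t 12.0 pos [478.6 -53.5 202.9] xyz [271.5 127.2   1.7] rot [ 0.001 -0.    -0.379] rows 7.190066106563104 3.029834817553221
 j [-0.612  0.003  0.639  1.884 -0.002  1.255  0.259] F [ 0.64  0.09 -2.73] gap 0.5740662780443775 gf 29.908563978387974
```

Request:
move_arm:
  series:
    - {"xyz": [35,17,1],"rot": [0,0,-0.05]}
    - {"xyz": [70,33,1],"rot": [0,0,-0.1]}
    - {"xyz": [105,49,1],"rot": [0,0,-0.15]}
    - {"xyz": [140,65,1],"rot": [0,0,-0.2]}
    - {"xyz": [175,81,1],"rot": [0,0,-0.25]}
    - {"xyz": [210,98,1],"rot": [0,0,-0.3]}
    - {"xyz": [245,115,1],"rot": [0,0,-0.35]}
    - {"xyz": [271,127,1],"rot": [0,0,-0.38]}
    - {"xyz": [271,127,1],"rot": [0,0,-0.38]}
    - {"xyz": [271,127,1],"rot": [0,0,-0.38]}

```text
clock: 12.83
eef_pos: [540.1, 239.7, 200.9]
eef_rot: [0.461, 0.888, -0.001, -0.0]
wrist_force: [-0.4, -0.9, -1.7]
finger_gap: 0.572
gripper_force: 29.9
```

```bash
cat > tip.py <<'E'
import sys
from ik import *
g=lambda t:(540,240,float(sys.argv[1]))
s=robot.get_state(); A=R.from_quat(s["eef_rot"])
print(s["clock"],s["eef_pos"].round(1),s["joints"].round(2),s["wrist_force"].round(1),s["finger_gap"])
with open("log.txt","a") as f: f.write(repr([list(map(float,s[k])) for k in("joints","eef_pos","eef_rot")])+"\n")
p,r=fitl(); print(p.round(1)[[0,11]],np.abs(r).max().round(2))
for t in map(float,sys.argv[2:]):
    x,T=pose(g(t),125,t); print(t,A.inv().apply(x-s["eef_pos"]).round(1),(A.inv()*T).as_rotvec().round(3))
E
python3 tip.py 200 0 30; python3 tip.py 155 60
```

```text
12.8333 [540.1 239.7 200.9] [-0.84  0.28  0.42  1.61 -0.12  1.28  0.21] [-0.4 -0.9 -1.7] 0.5722295884774152
[224.7 317.7] 0.14
0.0 [ 0.4  0.1 19.6] [-0.001  0.     0.002]
30.0 [-9.   0.1 17.1] [-0.    -0.523  0.003]
12.8333 [540.1 239.7 200.9] [-0.84  0.28  0.42  1.61 -0.12  1.28  0.21] [-0.4 -0.9 -1.7] 0.5722295884774152
[226.1 319. ] 0.13
60.0 [-15.8   0.1  55.2] [ 0.    -1.047  0.003]
```

Request:
move_arm:
  series:
    - {"xyz": [-2,0,4],"rot": [0,-0.1,0]}
    - {"xyz": [-4,0,8],"rot": [0,-0.2,0]}
    - {"xyz": [-6,0,12],"rot": [0,-0.3,0]}
    - {"xyz": [-8,0,16],"rot": [0,-0.4,0]}
    - {"xyz": [-9,0,20],"rot": [0,-0.5,0]}
    - {"xyz": [-10,0,26],"rot": [0,-0.6,0]}
    - {"xyz": [-12,0,34],"rot": [0,-0.7,0]}
    - {"xyz": [-13,0,42],"rot": [0,-0.8,0]}
    - {"xyz": [-15,0,48],"rot": [0,-0.9,0]}
    - {"xyz": [-15,0,55],"rot": [0,-1.0,0]}

```text
clock: 13.67
eef_pos: [549.6, 225.0, 147.4]
eef_rot: [0.406, 0.777, -0.221, 0.427]
wrist_force: [0.0, -0.3, -2.7]
finger_gap: 0.572
gripper_force: 29.9
```

```bash
python3 tip.py 130 75 90 93; python3 -c "
from h import *
save('side','pics/s2.png')"
```

```text
13.6667 [549.6 225.  147.4] [-1.34  0.56  0.47  1.76  0.73  1.31 -0.65] [ 0.  -0.3 -2.7] 0.5720470406577138
[258.2 351.8] 0.01
75.0 [18.6  0.7 12.1] [-0.    -0.305 -0.003]
90.0 [14.2  0.7 10.1] [-0.001 -0.567 -0.003]
93.0 [13.4  0.7  9.5] [-0.001 -0.62  -0.003]
```

View pics/s2.png

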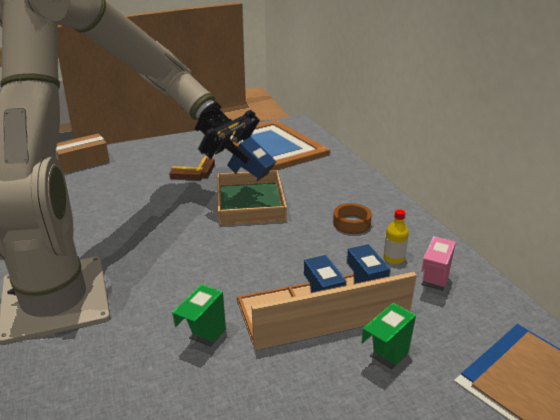

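The pot is tilted about 57° over the tray (250,157) and the arm is clear of the other things. I finish tipping slowly.

Request:
move_arm:
  series:
    - {"xyz": [9,0,6],"rot": [0,-0.1,0]}
    - {"xyz": [18,0.5,12],"rot": [0,-0.2,0]}
    - {"xyz": [18.5,0.7,12],"rot": [0,-0.28,0]}
    - {"xyz": [17,0.7,11.5],"rot": [0,-0.36,0]}
    - {"xyz": [16,0.7,11],"rot": [0,-0.43,0]}
    - {"xyz": [15,0.7,10.5],"rot": [0,-0.5,0]}
    - {"xyz": [14,0.7,10],"rot": [0,-0.56,0]}
    - {"xyz": [13.5,0.7,9.5],"rot": [0,-0.61,0]}
    - {"xyz": [13.5,0.7,9.5],"rot": [0,-0.61,0]}
    - {"xyz": [13.5,0.7,9.5],"rot": [0,-0.61,0]}

```text
clock: 14.55
eef_pos: [550.5, 224.7, 130.2]
eef_rot: [0.321, 0.615, -0.333, 0.638]
wrist_force: [-0.2, -0.6, -1.7]
finger_gap: 0.572
gripper_force: 30.0
```

Request:
move_arm:
  series:
    - {"xyz": [0,0,0],"rot": [0,0,0]}
    - {"xyz": [0,0,0],"rot": [0,0,0]}
    - {"xyz": [0,0,0],"rot": [0,0,0]}
    - {"xyz": [0,0,0],"rot": [0,0,0]}

```text
clock: 14.88
eef_pos: [550.3, 225.3, 130.7]
eef_rot: [0.321, 0.615, -0.333, 0.639]
wrist_force: [0.4, 0.3, -1.1]
finger_gap: 0.571
gripper_force: 30.0
```

```bash
python3 tip.py 165 90 60 30 0; python3 -c "
from h import *
F=[]
for i in range(10): im=robot.grab_frame('side'); F.append(robot.get_state()['wrist_force'])
print(np.mean(F,0)); t=robot.grab_frame('top')
a=np.hstack([cv2.resize(im[120:240,170:310],(560,480)),cv2.resize(t[150:265,145:275],(240,212))[:,:240].repeat(1,0) if 0 else cv2.resize(t[150:270,150:210],(240,480))])
cv2.imwrite('pics/s3.png',a[:,:,::-1])"
```

```text
14.8833 [550.3 225.3 130.7] [-1.46  1.02  0.53  1.68  0.9   1.53 -0.91] [ 0.4  0.3 -1.1] 0.5706085151442855
[258.2 351.8] 0.01
90.0 [-34.2   0.1   2. ] [-0.001  0.038 -0.001]
60.0 [-25.    0.1  -0.8] [-0.001  0.561 -0.001]
30.0 [-18.4   0.   -7.9] [-1.000e-03  1.085e+00 -2.000e-03]
0.0 [-16.2   0.  -17.4] [-0.     1.608 -0.002]
[ 0.06525958 -0.18826304 -1.38883581]
```

View pics/s3.png

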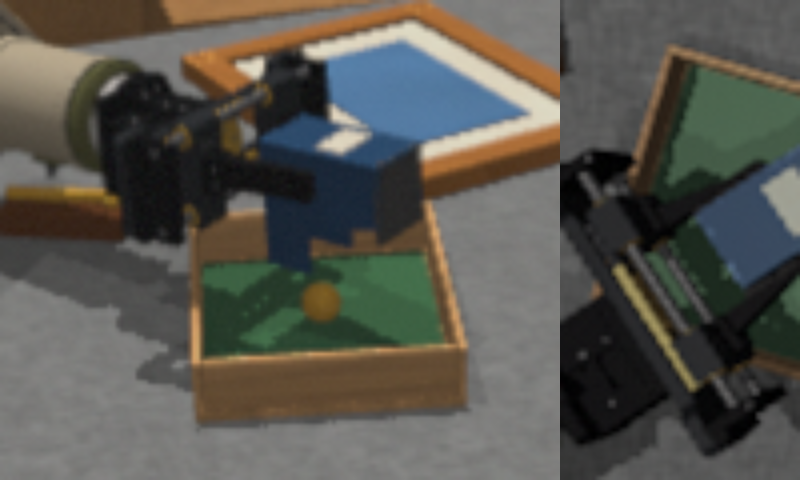

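The brass ball lies in the tray (crop at 320,300). Next I right the pot and set it on the open bench between the tray and the caddy.

Request:
move_arm:
  series:
    - {"xyz": [-34,0,2],"rot": [0,0.04,0]}
    - {"xyz": [-34,0,2],"rot": [0,0.12,0]}
    - {"xyz": [-32,0,1.5],"rot": [0,0.23,0]}
    - {"xyz": [-30,0,1],"rot": [0,0.34,0]}
    - {"xyz": [-28,0,0],"rot": [0,0.45,0]}
    - {"xyz": [-25,0,-1],"rot": [0,0.56,0]}
    - {"xyz": [-23,0,-3],"rot": [0,0.67,0]}
    - {"xyz": [-22,0,-4],"rot": [0,0.78,0]}
    - {"xyz": [-20,0,-5],"rot": [0,0.89,0]}
    - {"xyz": [-19,0,-7],"rot": [0,1.0,0]}

```text
clock: 16.27
eef_pos: [545.6, 231.9, 149.6]
eef_rot: [0.441, 0.847, -0.137, 0.264]
wrist_force: [0.5, 0.5, -2.0]
finger_gap: 0.572
gripper_force: 30.0
```

```bash
python3 tip.py 185 0
```

```text
16.2667 [545.6 231.9 149.6] [-1.18  0.37  0.43  1.75  0.48  1.19 -0.36] [ 0.5  0.5 -2. ] 0.5723010052964959
[258.2 351.8] 0.01
0.0 [ -1.4   0.1 -19.4] [ 0.001  0.605 -0.001]
```

Request:
move_arm:
  series:
    - {"xyz": [0,0,-4],"rot": [0,0.1,0]}
    - {"xyz": [0,0,-8],"rot": [0,0.2,0]}
    - {"xyz": [-1,0,-12],"rot": [0,0.3,0]}
    - {"xyz": [-1,0,-16],"rot": [0,0.4,0]}
    - {"xyz": [-1,0,-19],"rot": [0,0.5,0]}
    - {"xyz": [-1,0,-19],"rot": [0,0.605,0]}
    - {"xyz": [-1,0,-19],"rot": [0,0.605,0]}
    - {"xyz": [-1,0,-19],"rot": [0,0.605,0]}

```text
clock: 16.93
eef_pos: [540.7, 237.2, 164.9]
eef_rot: [0.464, 0.886, -0.002, 0.003]
wrist_force: [-0.4, 0.2, -1.3]
finger_gap: 0.575
gripper_force: 30.0
```

```bash
python3 -c "
from h import *
rel((540,0,170),20)"
```

```text
t 16.9333 pos [540.7 237.2 164.9] xyz [-194.6 -135.6   -3.5] rot [-0.     0.007  0.256] rows 5.688680758086087 2.05169823979383
 j [-0.817  0.301  0.39   1.653 -0.113  1.211  0.202] F [-0.44  0.19 -1.34] gap 0.5754725232320167 gf 29.97193076298572
```

Request:
move_arm:
  series:
    - {"xyz": [-30,-21,-3],"rot": [0,0,0.03]}
    - {"xyz": [-60,-42,-3],"rot": [0,0,0.07]}
    - {"xyz": [-90,-63,-3],"rot": [0,0,0.11]}
    - {"xyz": [-120,-84,-3],"rot": [0,0,0.15]}
    - {"xyz": [-150,-105,-3],"rot": [0,0,0.19]}
    - {"xyz": [-180,-125,-3],"rot": [0,0,0.23]}
    - {"xyz": [-194,-135,-3],"rot": [0,0,0.256]}
    - {"xyz": [-194,-135,-3],"rot": [0,0,0.256]}
    - {"xyz": [-194,-135,-3],"rot": [0,0,0.256]}
    - {"xyz": [-194,-135,-3],"rot": [0,0,0.256]}

```text
clock: 17.77
eef_pos: [540.1, 5.7, 168.6]
eef_rot: [0.57, 0.822, -0.001, 0.002]
wrist_force: [-0.3, 0.2, -1.7]
finger_gap: 0.576
gripper_force: 30.0
```

```bash
python3 -c "
from h import *
robot.grab_frame('top');robot.grab_frame('top')
rel((540,0,52.3),20)"
```

```text
t 17.8667 pos [540.3   5.7 168.7] xyz [ -4.7  -2.3 116.4] rot [0.001 0.005 0.009] rows 2.7942164495797335 0.07970898503059598
 j [-0.591  0.191  0.556  1.787 -0.103  1.191  0.352] F [-0.77  0.22 -1.62] gap 0.5740306254409614 gf 29.971989827463403
```

Request:
move_arm:
  series:
    - {"xyz": [0,0,30],"rot": [0,0.005,0]}
    - {"xyz": [0,0,60],"rot": [0,0.005,0]}
    - {"xyz": [0,0,85],"rot": [0,0.005,0]}
    - {"xyz": [0,0,102],"rot": [0,0.005,0]}
    - {"xyz": [0,0,110],"rot": [0,0.005,0]}
    - {"xyz": [0,0,113],"rot": [0,0.005,0]}
    - {"xyz": [0,0,115],"rot": [0,0.005,0]}
    - {"xyz": [0,0,116],"rot": [0,0.005,0]}
    - {"xyz": [0,0,116],"rot": [0,0.005,0]}
    - {"xyz": [0,0,116],"rot": [0,0.005,0]}

```text
clock: 18.7
eef_pos: [541.3, 3.2, 53.9]
eef_rot: [0.571, 0.821, 0.001, 0.001]
wrist_force: [-0.0, 0.6, -1.8]
finger_gap: 0.571
gripper_force: 30.0
```

```bash
python3 -c "
from h import *
F=[]
for i in range(5): robot.grab_frame('top'); F.append(robot.get_state()['wrist_force'])
print(np.mean(F,0)); rel((540,0,51.5),20)"
```

```text
[-0.1123239  -0.41635736 -1.27618506]
t 18.95 pos [540.9   3.1  53.3] xyz [-2.6 -1.9  1.8] rot [ 0.002 -0.     0.005] rows 0.08860163825955687 0.04152896657979199
 j [-0.542  0.338  0.528  1.895 -0.206  0.961  0.434] F [-0.21 -0.51 -2.05] gap 0.5697570520608226 gf 29.9717383494135
```

Still hanging about 1–2 mm above the bench. I lower until contact, then release.

Request:
move_arm:
  series:
    - {"xyz": [0,0,1],"rot": [0,0,0]}
    - {"xyz": [0,0,1.7],"rot": [0,0,0]}
    - {"xyz": [0,0,1.7],"rot": [0,0,0]}
    - {"xyz": [0,0,1.7],"rot": [0,0,0]}

```text
clock: 19.28
eef_pos: [540.9, 3.1, 51.7]
eef_rot: [0.572, 0.821, 0.001, 0.0]
wrist_force: [-2.1, 1.0, 5.4]
finger_gap: 0.571
gripper_force: 30.0
```

Request:
move_arm:
  series:
    - {"xyz": [0,0,0],"rot": [0,0,0]}
    - {"xyz": [0,0,0],"rot": [0,0,0]}
    - {"xyz": [0,0,0],"rot": [0,0,0]}
    - {"xyz": [0,0,0],"rot": [0,0,0]}
    - {"xyz": [0,0,0],"rot": [0,0,0]}
    - {"xyz": [0,0,-30],"rot": [0,0,0]}
    - {"xyz": [0,0,-65],"rot": [0,0,0]}
    - {"xyz": [0,0,-100],"rot": [0,0,0]}
    - {"xyz": [0,0,-130],"rot": [0,0,0]}
    - {"xyz": [0,0,-160],"rot": [0,0,0]}
  grip: 1

```text
clock: 20.12
eef_pos: [540.5, 2.8, 213.1]
eef_rot: [0.572, 0.82, 0.001, 0.0]
wrist_force: [0.6, -0.1, -0.0]
finger_gap: 0.996
gripper_force: 0.0
```

```bash
python3 -c "
from h import *
save('side','pics/s4.png'); print(robot.get_state()['eef_pos'])"
```

```text
[542.96826125   2.7890091  218.93176674]
```

View pics/s4.png

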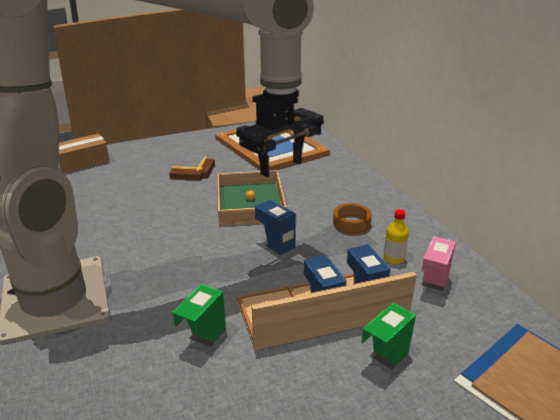

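The ball is in the tray (250,196), the emptied pot stands upright on the bench (278,228), and the other two pots are in the caddy (325,272; 368,262). Nothing else has moved, so I hand in.

```bash
python3 -c "
from h import *
print(robot.hand_in())"
```

```text
the job is handed in; nothing more can be done
None
```

The brass foot was in pot C: I tipped it out into the tray, stood pot C upright on the bench, left A and B upright in the caddy, and handed the job in at about 20 s of the 69 s; no verdict was returned.

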